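# Vent and remove the pressure cap of a bench cooler

### The arm

A 6-joint arm with a two-finger parallel gripper is mounted at the origin on the work surface. World frame = base frame: x ahead of the robot, y to its left, z up, the work surface at z = 0. Lengths are in m, angles in rad, forces in N, time in s.
With the tool pointing down it reaches from about 0.225 to 0.875 m from the base axis. Payload 3.4 kg.
Tool frame: the origin (TCP) lies at the very end of the fingers, on their centre line; the grasp point (between the pads) lies 19 mm behind it; z points along the fingers, y is the line along which they close (so a half turn about z gives the same grasp; the last joint's range is limited). The gripper opens to 85 mm and grips with 20 to 120 N. Pads are 22 mm wide; open, the fingers measure 114 mm over their backs; the gripper's body (76 mm by 85 mm) begins 54 mm behind the grasp point. The pads swing forward as they close: fully open they stand 13 mm farther back than shut.
Start: joints at [0.983, 0.276, 1.505, -0, 1.361, -0.121], TCP at [0.259, 0.514, 0.231] pointing down, gripper open.
Joint ranges: [-2.89, 2.89], [-0.75, 2.08], [0.22, 2.7], [-1.18, 4.32], [0.11, 2.71], [-2.7, 2.7]. Speed limits (rad/s): [2.57, 2.57, 3.14, 3.14, 3.14, 3.14].

### API

Orientations are given as a unit quaternion [w, x, y, z].
In Python, from rig import readout, vision, manip gives the robot as it stands.
- The arm moves only by the shell command python3 -m handwheel 'ROWS' [FORCE]. ROWS is JSON, a list of rows, each a list of 3 entries, a list of its own where there are three numbers: the shift along the tool's x, y, z in mm, then the turn, a rotation vector about the tool's x, y, z in units of 6 degrees (1.0 is 6 degrees), then the closure, from -1 (fully open) to 1 (shut), so that 0 is half open. A call has 1 to 20 rows; each row shifts and turns the commanded pose from where the row before left it, along the tool's axes as they then stand; what a row does not reach is not made up. A row lasts 1/8 s, in which the tool goes at most 62.5 mm and 10.7 degrees, less where a joint would pass 70% of its speed; a pose out of reach is approached as far as the arm can. A call is refused whole if a number of a shift passes 62.5 or a number of a turn 1, either way. A call with a gripper value outside its range is refused whole. The fingers move at their own pace and stop on an object; FORCE is the grip in N (left out, the last holds). Time passes only in rows, so rows that do not move let the fingers close. It gives the time, the measured TCP pose, the force, the opening and the grip force at its end, in the units of the state.
- readout.get_state(): the state, without advancing time (a new reading comes with each control period).
- vision.get_image(name): name is "scene" or "top" or "wrist"; returns the picture (384x512x3 uint8, blue, green, red); there is no depth.
- vision.camera_params(name): a dict with "intrinsics" (3x3 intrinsics, pixels), "rvec" (rotation vector, rad) and "tvec" (3), from world to camera coordinates, as OpenCV has them; the wrist camera has in their place "hand_eye" (4x4, takes a point from camera to tool coordinates, whose origin is the TCP and whose axes are the flange's). Camera axes: x right, y down, z forward; pixel columns grow to the right and rows downward; lengths in m; the calibration is good to about 2 mm. A picture is of the moment at which its call begins: read the wrist's pose just before it. camera_params takes no time and is no camera call.
- manip.sign_off(): hands the job in; it is judged then, once.
The state is a dict: "clock": time; "qpos": joint angles; "qd": joint speeds; "effort": joint torques, N m; "position": TCP position; "ee_rot": TCP orientation; "contact_force": force on the tool from outside, world axes, zero at the start; "moment": the same for the moment, N m; "width": finger opening in m; "gripper_force": force on a finger pad.
Only numpy, scipy, OpenCV 4.12 (cv2) and the standard library are available. Lean on these libraries where they do the work, as an engineer would, in place of code of your own. Each camera call takes 0.05 s, during which the arm holds its last target. There are 200 camera calls.

### The job

The recirculating cooler needs topping up, so open its filler neck: ease the black pressure cap anticlockwise until it comes up against its first stop, and keep it gently against that stop for about two seconds to let the pressure off. Then press the cap down against its spring, turn it on past the stop, lift it off and set it down gently in the steel tray, right way up. Do not force the cap or bang it down, and leave the funnel, glassware and bottles around it standing where they are.

Things in the scene. Friction and masses are not known exactly. Their poses are not given: they have to be found in the camera images.
- cap: Black pressure cap on the cooler's neck: ribbed disc 60 mm across, top face 16 mm above the origin; on it a grip bar 52 mm long, 14 mm wide, from 16 to 39 mm above the origin. Origin: on the axis at the skirt's bottom edge (lowest point when set down). x along the bar, z up; about 0.12 kg. Two lugs inside the skirt, in line with the bar, 22 mm off the axis, hook under the neck's rim.
- neck_rim (a point): Centre of the steel neck's top rim (51 mm across), 26 mm above the cooler's top; z up. Cap fully tight: its bar lies along this x axis, its origin 6.5 mm below this point. It starts 0 to 0.1 rad anticlockwise of tight. Anticlockwise from above (growing yaw) opens. The gaps that let the lugs out lie 1.19 rad from tight (within 0.06 rad either way); an end post halts it at 1.27.
- neck: The steel filler neck, fixed on the cooler; pose as neck_rim. The cap has 1.5 mm of play sideways and is held up under the rim by a sprung plate inside it; turning it rubs with under 0.1 N m. Pressing it down takes about 6 N to start and 2.2 N more per mm, and bottoms hard at 6 mm (19 N).
- stop_collar: Stop collar under the neck's rim, hidden by the cap; pose as neck_rim. Its first-stop tabs catch the cap's lugs somewhere from 0.33 to 0.58 rad anticlockwise of tight: it differs between units, is not shown by this pose and must be felt. The cap must go down a good 3 mm (about 13 N) for the lugs to pass under the tabs.
- cooler: White bench cooler, 300 mm deep (x), 200 mm wide (y), 200 mm high, fixed; origin: centre of its underside; its display faces -x. The neck stands on its top, 65 mm towards the display from the centre.
- tray: Open steel tray, 150 mm (x) by 170 mm (y), rim 22 mm high, walls and floor 4 mm thick, fixed, on the bench at one side of the cooler or the other. Origin: centre of its underside.
- funnel: Small white funnel standing mouth down on the cooler's top behind the neck, 68 mm across, 62 mm high. Origin: centre of its underside.
- rack: Wooden test-tube rack with glass tubes, 90 by 200 mm (y), 127 mm high over the tubes, beside the cooler opposite the tray. Origin: centre of its underside.
- beaker_big: Glass beaker 72 mm across, 95 mm high. Origin: centre of its underside.
- beaker_small: Glass beaker 50 mm across, 68 mm high. Origin: centre of its underside.
- flask: Conical glass flask 82 mm across, 120 mm high. Origin: centre of its underside.
- wash_bottle: White wash bottle 62 mm across, with its bent spout 200 mm high. Origin: centre of its underside.
- water_jug: White water bottle 90 mm across, 210 mm high. Origin: centre of its underside.

How it is judged:
On the way, in this order (a step that is already met when the one before it is completed fails the run):
1. the cap rests against its first stop, still up, for a second (contact force between cap and stop_collar above 0.5 N and angle between the x axis of cap and the x axis of neck_rim, either way round between 0.22 and 0.72 rad and z of cap in the frame of neck_rim above -0.0085 m), for 1 s.
2. the cap has been pressed and turned past the stop (angle between the x axis of cap and the x axis of neck_rim, either way round above 0.95 rad and horizontal distance between cap and neck_rim below 0.005 m and z of cap in the frame of neck_rim below 0 m), for 0.05 s.
3. the cap is lifted clear of the neck (z of cap in the frame of neck_rim above 0.02 m), for 0.1 s.
At the end, for the whole second after the job is handed in: The cap lies in the steel tray: its origin within 50 mm (x) and 60 mm (y) of the tray's centre and under 10 mm above the tray's underside, upright within 0.1 rad, at rest (x of cap in the frame of tray between -0.05 and 0.05 m and y of cap in the frame of tray between -0.06 and 0.06 m and z of cap in the frame of tray below 0.01 m and angle between cap's own z axis and vertical below 0.1 rad and linear speed of cap below 0.02 m/s); the robot touches nothing.
It fails at once if the cap is forced against its first stop with more than 30 N (contact force between cap and stop_collar above 30 N).
It fails at once if the cap is pressed, pulled or wrenched on the neck with more than 50 N (contact force between cap and neck above 50 N).
It fails at once if the cap is dropped (falls freely at over 0.5 m/s) or slammed on the tray (over 60 N) (contact force between cap and tray above 60 N or (contact force between cap and the fingers below 0.05 N and linear speed of cap above 0.5 m/s)).
It fails at once if one of the things standing around (funnel, rack, beakers, flask, bottles) is pushed more than 40 mm or tipped (distance of any of funnel, rack, beaker_big, beaker_small, flask, wash_bottle, water_jug from where it was at the start of the episode above 0.04 m or angle between any of funnel, rack, beaker_big, beaker_small, flask, wash_bottle, water_jug's own z axis and vertical above 0.4 rad).
It also fails if it takes over 72 s, if anything falls off the work surface, if the arm or the gripper's body presses on something with over 40 N, if the wrist force passes 120 N, or if a joint passes its speed limit or range.

## Working session

There is one attempt and no reset: what is moved stays moved. The work goes in short steps, Python scripts to look and compute and a shell command to move; the robot and the scene stay as the last step left them, time stands still between calls to the robot, and variables do not carry over. Pictures are saved under pics/ and viewed, at most 10 in all, crops included, and the job is handed in when it is done.

```bash
mkdir -p pics; python3 - <<'E'
from rig import readout, vision
import cv2, numpy as np
s=readout.get_state(); print(s)
a=vision.get_image("scene"); b=vision.get_image("top")
cv2.imwrite("pics/s.png",a); cv2.imwrite("pics/t.png",b)
for n in("scene","top","wrist"): print(n,vision.camera_params(n))
E
```

```text
{'clock': 0.0, 'qpos': array([ 9.83022680e-01,  2.76594037e-01,  1.50611697e+00,  2.12451025e-06,
        1.36068595e+00, -1.21008306e-01]), 'qd': array([ 0.00049365, -0.0006899 ,  0.00029968,  0.0011562 ,  0.00044736,
        0.00066368]), 'effort': array([ 5.62875684e-04, -4.16767108e+01, -2.45811385e+01, -6.50674019e-05,
        1.13140160e-02,  7.33609568e-06]), 'position': array([0.25847049, 0.51305511, 0.23044669]), 'ee_rot': array([-3.14038561e-04,  2.31269928e-01,  9.72889206e-01, -8.45730845e-04]), 'contact_force': array([-0.16494872,  0.46657875,  0.28408777]), 'moment': array([ 0.0409756 , -0.07295984,  0.00365058]), 'gripper_force': 0.0, 'width': 0.08533017912536149}
scene {'intrinsics': array([[474.04786913,   0.        , 251.45671799],
       [  0.        , 474.04786913, 199.12703689],
       [  0.        ,   0.        ,   1.        ]]), 'rvec': array([ 1.92450938,  1.07050614, -0.59252311]), 'tvec': array([-0.26451657, -0.12440749,  1.72239134])}
top {'intrinsics': array([[416.64167009,   0.        , 258.01703639],
       [  0.        , 416.64167009, 191.72207567],
       [  0.        ,   0.        ,   1.        ]]), 'rvec': array([ 2.1926338 , -2.14361978,  0.13418656]), 'tvec': array([-0.0341166 ,  0.53323487,  1.28498371])}
wrist {'intrinsics': array([[327.45810187,   0.        , 255.84307242],
       [  0.        , 327.45810187, 188.80566605],
       [  0.        ,   0.        ,   1.        ]]), 'hand_eye': array([[ 8.72693987e-04, -9.60466855e-01, -2.78392995e-01,
         6.97454875e-02],
       [ 9.99999065e-01,  1.13116967e-03, -7.67827532e-04,
        -4.13383842e-04],
       [ 1.05238261e-03, -2.78392064e-01,  9.60466944e-01,
        -1.42072396e-01],
       [ 0.00000000e+00,  0.00000000e+00,  0.00000000e+00,
         1.00000000e+00]])}
```

View pics/s.png

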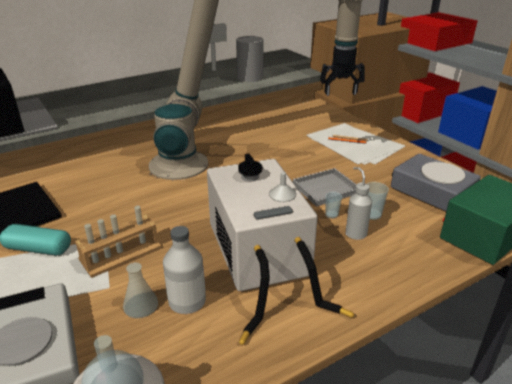

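View pics/t.png

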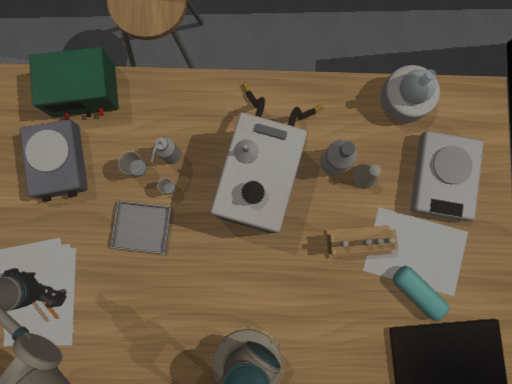

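The scene view shows the cooler with the black cap. In the top view the cap is at about (253,192), the funnel at (246,148) behind it, the tray at (141,228) on the +y side, small beaker at (166,187), and the cooler's yaw is about -0.3.

```bash
cat > h.py <<'E'
from rig import readout, vision
import cv2, numpy as np
from scipy.spatial.transform import Rotation as R
def RT(q): return R.from_quat([q[1],q[2],q[3],q[0]])
def cam(n,s=None):
    p=vision.camera_params(n); K=p['intrinsics']
    if n=='wrist':
        T=np.eye(4); T[:3,:3]=RT(s['ee_rot']).as_matrix(); T[:3,3]=s['position']
        return K, T@p['hand_eye']
    r=cv2.Rodrigues(p['rvec'])[0]; T=np.eye(4); T[:3,:3]=r.T; T[:3,3]=-r.T@p['tvec']
    return K,T
def cast(KT,uv,z):
    K,T=KT; uv=np.atleast_2d(uv).astype(float)
    d=np.c_[uv,np.ones(len(uv))]@np.linalg.inv(K).T@T[:3,:3].T
    return T[:3,3]+d*((z-T[2,3])/d[:,2])[:,None]
def blob(im,roi,thr):
    x0,y0,x1,y1=roi; g=(im[y0:y1,x0:x1].max(2)<thr).astype(np.uint8)
    c=max(cv2.findContours(g,cv2.RETR_EXTERNAL,cv2.CHAIN_APPROX_NONE)[0],key=cv2.contourArea)
    return c.reshape(-1,2)+[x0,y0]
E
python3 - <<'E'
from h import *
im=cv2.imread('pics/t.png'); k=cam('top')
c=blob(im,(235,172,272,212),60); print(len(c),cv2.minEnclosingCircle(c.astype(np.float32)),cast(k,cv2.minEnclosingCircle(c.astype(np.float32))[0],.24))
print('cooler',cast(k,[(214,213),(272,231),(245,115),(306,133)],.2).round(3))
print('tray',cast(k,[(119,202),(171,206),(169,254),(111,249)],.022).round(3))
for n,uv,z in(('funnel',(246,142),.262),('sb',(164,185),.068),('wash',(160,145),.2)): print(n,cast(k,uv,z).round(3))
cap=cast(k,cv2.minEnclosingCircle(c.astype(np.float32))[0],.24)[0]
s=readout.get_state(); t=RT(s['ee_rot']).inv().apply(cap+[0,0,.16]-s['position']); print('to above cap in tool',t, RT(s['ee_rot']).as_matrix().round(3))
E
```

```text
63 ((252.39010620117188, 192.12637329101562), 11.133313179016113) [[ 0.50863727 -0.00518705  0.24      ]]
cooler [[ 0.453  0.098  0.2  ]
 [ 0.408 -0.061  0.2  ]
 [ 0.73   0.021  0.2  ]
 [ 0.683 -0.151  0.2  ]]
tray [[0.492 0.416 0.022]
 [0.483 0.252 0.022]
 [0.333 0.251 0.022]
 [0.345 0.432 0.022]]
funnel [[0.638 0.015 0.262]]
sb [[0.544 0.267 0.068]]
wash [[0.639 0.254 0.2  ]]
to above cap in tool [-0.45658158 -0.35051459 -0.16899816] [[-0.893  0.45  -0.001]
 [ 0.45   0.893 -0.001]
 [ 0.    -0.002 -1.   ]]
```

```bash
python3 -m handwheel '[[[0,0,-40],[0,0,0],-1],[[0,0,-40],[0,0,0],-1],[[-28.5,-22,-6],[0,0,0],-1],[[-28.5,-22,-6],[0,0,0],-1],[[-28.5,-22,-6],[0,0,0],-1],[[-28.5,-22,-6],[0,0,0],-1],[[-28.5,-22,-6],[0,0,0],-1],[[-28.5,-22,-6],[0,0,0],-1],[[-28.5,-22,-6],[0,0,0],-1],[[-28.5,-22,-6],[0,0,0],-1],[[-28.5,-22,-6],[0,0,0],-1],[[-28.5,-22,-6],[0,0,0],-1],[[-28.5,-22,-6],[0,0,0],-1],[[-28.5,-22,-6],[0,0,0],-1],[[-28.5,-22,-6],[0,0,0],-1],[[-28.5,-22,-6],[0,0,0],-1],[[-28.5,-22,-6],[0,0,0],-1],[[-28.5,-22,-6],[0,0,0],-1],[[0,0,0],[0,0,0],-1],[[0,0,0],[0,0,0],-1]]'
python3 - <<'E'
from h import *
s=readout.get_state(); im=vision.get_image('wrist'); cv2.imwrite('pics/w1.png',im)
print(s['position'],s['qpos'].round(3))
E
```

```text
clock: 2.6
position: [0.5072, -0.0057, 0.4068]
ee_rot: [-0.001, 0.231, 0.973, 0.0]
contact_force: [0.2, 1.4, -0.1]
width: 0.0854
gripper_force: 0.0
[ 0.50715213 -0.00566088  0.40680802] [-1.490e-01  1.240e-01  1.282e+00  1.000e-03  1.737e+00 -1.253e+00]
```

View pics/w1.png

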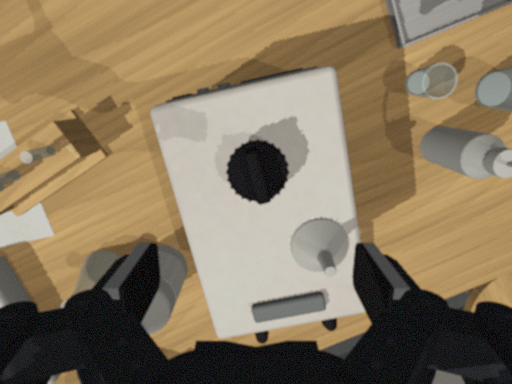

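The wrist view shows the cap disc centred at (258,171), with a faint bar running nearly vertically. I need its angle, so I'll stretch the contrast.

```bash
python3 - <<'E'
from h import *
im=cv2.imread('pics/w1.png'); s=readout.get_state(); k=cam('wrist',s)
c=blob(im,(215,130,305,212),60); e=cv2.fitEllipse(c); print(e, cast(k,e[0],.2355))
g=im.max(2)[130:212,215:305].astype(float); print(np.percentile(g,[1,5,10,20,30,40,50]))
g=np.clip(g*255/50,0,255).astype(np.uint8); cv2.imwrite('pics/w1c.png',cv2.resize(g,None,fx=7,fy=7,interpolation=cv2.INTER_CUBIC))
E
```

```text
((257.38800048828125, 170.68699645996094), (57.77389144897461, 59.59548568725586), 172.6069793701172) [[ 0.50956626 -0.00565735  0.2355    ]]
[ 11.  19.  22.  27.  32. 109. 154.]
```

View pics/w1c.png

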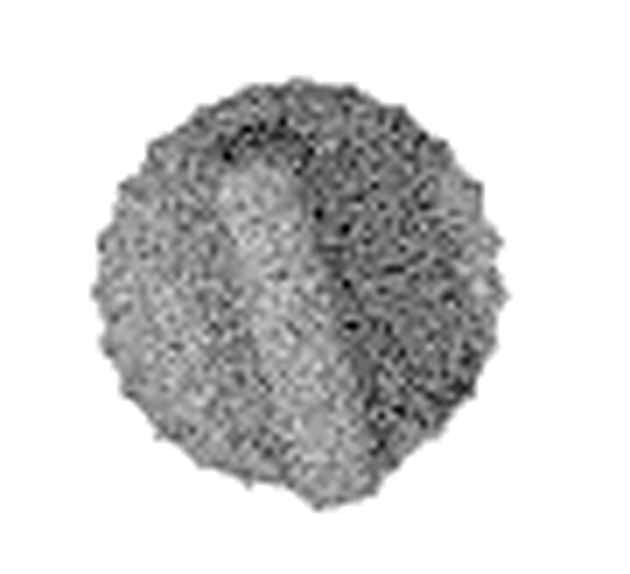

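```bash
python3 - <<'E'
from h import *
s=readout.get_state(); k=cam('wrist',s)
f=lambda x,y:(x/7+215-.43,y/7+130-.43)
for a,b in(((260,170),(337,490)),((220,180),(300,480)),((300,180),(372,450))):
    p=cast(k,[f(*a),f(*b)],.2585); d=p[1]-p[0]; print(p.mean(0).round(4),np.hypot(*d[:2]),np.arctan2(d[1],d[0]))
print(cast(k,[(152,108),(335,68),(366,315),(218,336)],.2).round(3))
m=RT(s['ee_rot']).as_matrix(); print(np.arctan2(m[1,0],m[0,0]))
E
```

```text
[ 0.5102 -0.0061  0.2585] 0.04421523433377977 -0.23469459630082234
[ 0.5079 -0.0106  0.2585] 0.04164846005201384 -0.2152275096773032
[ 0.5105 -0.0008  0.2585] 0.03742854103789877 -0.2061733356521776
[[ 0.408 -0.077  0.2  ]
 [ 0.457  0.108  0.2  ]
 [ 0.743  0.029  0.2  ]
 [ 0.687 -0.151  0.2  ]]
2.675376403953539
```

```bash
python3 -m handwheel '[[[0,0,0],[0,0,1],-1],[[0,0,0],[0,0,1],-1],[[0,0,0],[0,0,1],-1],[[0,0,0],[0,0,1],-1],[[0,0,0],[0,0,1],-1],[[0,0,0],[0,0,1],-1],[[0,0,0],[0,0,1],-1],[[0,0,0],[0,0,1],-1],[[0,0,0],[0,0,1],-1],[[0,0,0],[0,0,1],-1],[[0,0,0],[0,0,1],-1],[[0,0,0],[0,0,1],-1],[[0,0,0],[0,0,1],-1],[[0,0,0],[0,0,1],-1],[[0,0,0],[0,0,1],-1],[[0,0,0],[0,0,1],-1],[[0,0,0],[0,0,1],-1],[[0,0,0],[0,0,1],-1],[[0,0,0],[0,0,1],-1],[[0,0,0],[0,0,1],-1]]' >/dev/null
python3 -m handwheel '[[[0,0,10],[0,0,1],-1],[[0,0,10],[0,0,1],-1],[[0,0,10],[0,0,1],-1],[[0,0,10],[0,0,1],-1],[[0,0,10],[0,0,1],-1],[[0,0,10],[0,0,1],-1],[[0,0,10],[0,0,1],-1],[[0,0,0],[0,0,0.65],-1],[[0,0,0],[0,0,0],-1],[[0,0,0],[0,0,0],-1]]'
python3 - <<'E'
from h import *
s=readout.get_state(); im=vision.get_image('wrist'); cv2.imwrite('pics/w2.png',im)
k=cam('wrist',s); K,T=k; m=RT(s['ee_rot']).as_matrix()
print(s['position'],s['qpos'].round(3),np.arctan2(m[1,0],m[0,0]),m[:,2].round(4))
p=T[:3,:3].T@(np.array([.5095,-.0057,.2355])-T[:3,3]); u=K@p/p[2]; print(u)
x,y=u[:2].astype(int); c=blob(im,(x-75,y-75,x+75,y+75),60); e=cv2.fitEllipse(c); print(e,cast(k,e[0],.2355))
g=np.clip(im.max(2)[y-60:y+60,x-60:x+60].astype(float)*255/50,0,255).astype(np.uint8); g=cv2.GaussianBlur(g,(3,3),0)
cv2.imwrite('pics/w2c.png',cv2.resize(g,None,fx=5,fy=5)); print(x,y)
E
```

```text
clock: 6.4
position: [0.5074, -0.0054, 0.3375]
ee_rot: [-0.0, 0.994, -0.109, 0.0]
contact_force: [0.4, 0.3, 1.0]
width: 0.0852
gripper_force: 0.0
[ 0.50735927 -0.00541958  0.33753254] [-0.148  0.129  1.439  0.     1.573  1.641] -0.21874102130422934 [ 4.e-04  2.e-04 -1.e+00]
[254.40957878 187.04058349   1.        ]
((255.53533935546875, 182.01675415039062), (74.50148010253906, 76.90052795410156), 179.44224548339844) [[ 0.51324675 -0.00742431  0.2355    ]]
254 187
```

View pics/w2c.png

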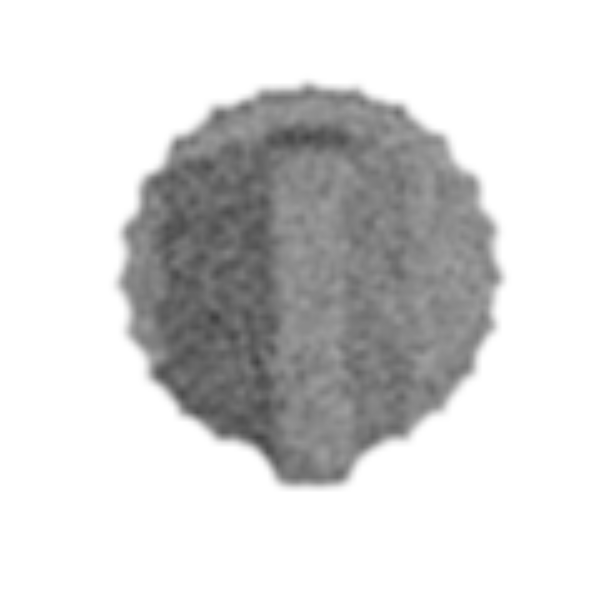

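Bar is aligned with the tool (edges near-vertical at crop x 275–350), disc centre about (256,182). I'll go down and close lightly.

```bash
python3 -m handwheel '[[[4.2,0.2,12],[0,0,0],-1],[[0,0,13],[0,0,0],-1],[[0,0,13],[0,0,0],-1],[[0,0,13],[0,0,0],-1],[[0,0,13],[0,0,0],-1],[[0,0,13],[0,0,0],-1],[[0,0,12],[0,0,0],-1],[[0,0,9],[0,0,0],-1],[[0,0,0],[0,0,0],-1],[[0,0,0],[0,0,0],0.2],[[0,0,0],[0,0,0],0.4],[[0,0,0],[0,0,0],0.5],[[0,0,0],[0,0,0],0.5],[[0,0,0],[0,0,0],0.5]]' 20
python3 -m handwheel '[[[0,0,0],[0,0,0],0.62],[[0,0,0],[0,0,0],0.66],[[0,0,0],[0,0,0],0.7],[[0,0,0],[0,0,0],1],[[0,0,0],[0,0,0],1]]' 20
```

```text
clock: 8.2
position: [0.5117, -0.0072, 0.2394]
ee_rot: [-0.0, 0.994, -0.11, 0.0]
contact_force: [0.2, 0.3, 0.0]
width: 0.0212
gripper_force: 0.0
clock: 8.82
position: [0.5118, -0.0066, 0.2394]
ee_rot: [-0.001, 0.994, -0.11, 0.0]
contact_force: [1.1, 4.1, 1.0]
width: 0.014
gripper_force: 20.2
```

```bash
cat > st.py <<'E'
from h import *
s=readout.get_state(); m=RT(s['ee_rot']).as_matrix()
print('t',s['clock'],'pos',s['position'].round(4),'yaw',np.arctan2(m[1,0],m[0,0]).round(3),'F',s['contact_force'].round(1),'Ftool',(m.T@s['contact_force']).round(1),'M',s['moment'].round(3),'w',s['width'].round(4),'q6',s['effort'][5].round(3),s['gripper_force'])
E
python3 -m handwheel '[[[0,-0.5,0],[0,0,0],1],[[0,0,0],[0,0,0],1]]' 30 >/dev/null; python3 st.py
python3 -m handwheel '[[[0,0,0],[0,0,-0.3],1],[[0,0,0],[0,0,-0.3],1],[[0,0,0],[0,0,-0.3],1]]' >/dev/null; python3 st.py
python3 -m handwheel '[[[0,0,0],[0,0,-0.3],1],[[0,0,0],[0,0,-0.3],1],[[0,0,0],[0,0,0],1]]' >/dev/null; python3 st.py
```

```text
Traceback (most recent call last):
  File "st.py", line 3, in <module>
    print('t',s['clock'],'pos',s['position'].round(4),'yaw',np.arctan2(m[1,0],m[0,0]).round(3),'F',s['contact_force'].round(1),'Ftool',(m.T@s['contact_force']).round(1),'M',s['moment'].round(3),'w',s['width'].round(4),'q6',s['effort'][5].round(3),s['gripper_force'])
                                                                                                                                                                                                      ^^^^^^^^^^^^^^^^
AttributeError: 'float' object has no attribute 'round'
Traceback (most recent call last):
  File "st.py", line 3, in <module>
    print('t',s['clock'],'pos',s['position'].round(4),'yaw',np.arctan2(m[1,0],m[0,0]).round(3),'F',s['contact_force'].round(1),'Ftool',(m.T@s['contact_force']).round(1),'M',s['moment'].round(3),'w',s['width'].round(4),'q6',s['effort'][5].round(3),s['gripper_force'])
                                                                                                                                                                                                      ^^^^^^^^^^^^^^^^
AttributeError: 'float' object has no attribute 'round'
Traceback (most recent call last):
  File "st.py", line 3, in <module>
    print('t',s['clock'],'pos',s['position'].round(4),'yaw',np.arctan2(m[1,0],m[0,0]).round(3),'F',s['contact_force'].round(1),'Ftool',(m.T@s['contact_force']).round(1),'M',s['moment'].round(3),'w',s['width'].round(4),'q6',s['effort'][5].round(3),s['gripper_force'])
                                                                                                                                                                                                      ^^^^^^^^^^^^^^^^
AttributeError: 'float' object has no attribute 'round'
```

```bash
sed -i "s/s\['width'\].round(4)/s['width']/" st.py; python3 st.py
python3 -m handwheel '[[[0,0,0],[0,0,-0.2],1],[[0,0,0],[0,0,-0.2],1],[[0,0,0],[0,0,0],1]]' >/dev/null; python3 st.py
```

```text
t 9.825 pos [ 0.5118 -0.0072  0.2395] yaw -0.063 F [-0.5  0.1  3.9] Ftool [-0.5 -0.1 -3.9] M [-0.079 -0.01   0.052] w 0.012832000187506748 q6 -0.018 33.84289741516113
t 10.2 pos [ 0.5118 -0.007   0.2394] yaw -0.021 F [ 0.2 -1.5  3.8] Ftool [ 0.2  1.5 -3.8] M [-0.241  0.014  0.051] w 0.013373600122466852 q6 -0.018 33.937445282936096
```

```bash

python3 -m handwheel '[[[0,0,0],[0,0,-0.25],1],[[0,0,0],[0,0,0],1]]' >/dev/null; python3 st.py
python3 -m handwheel '[[[0,0,0],[0,0,-0.25],1],[[0,0,0],[0,0,0],1]]' >/dev/null; python3 st.py
python3 -m handwheel '[[[0,0,0],[0,0,-0.25],1],[[0,0,0],[0,0,0],1]]' >/dev/null; python3 st.py
```

```text
t 10.45 pos [ 0.5118 -0.0068  0.2394] yaw 0.005 F [-0.  -1.3  4.4] Ftool [-0.   1.3 -4.4] M [-0.26   0.041  0.043] w 0.013175112859407504 q6 -0.018 33.989306688308716
t 10.7 pos [ 0.5119 -0.0066  0.2394] yaw 0.031 F [ 0.6 -0.3  5. ] Ftool [ 0.5  0.3 -5. ] M [-0.227 -0.019  0.023] w 0.012945229466291671 q6 -0.019 34.02351200580597
t 10.95 pos [ 0.5118 -0.0066  0.2393] yaw 0.057 F [ 0.9 -1.1  4.9] Ftool [ 0.8  1.1 -4.9] M [-0.161 -0.031  0.056] w 0.012948846810455744 q6 -0.018 34.036256074905396
```

```bash

python3 -m handwheel '[[[0,0,0],[0,0,-0.25],1],[[0,0,0],[0,0,0],1]]' >/dev/null; python3 st.py
python3 -m handwheel '[[[0,0,0],[0,0,-0.25],1],[[0,0,0],[0,0,0],1]]' >/dev/null; python3 st.py
```

```text
t 11.2 pos [ 0.5119 -0.0065  0.2393] yaw 0.084 F [ 1.8 -0.1  5.3] Ftool [ 1.7  0.3 -5.3] M [-0.104 -0.047  0.051] w 0.013686876817118982 q6 -0.01 34.04385030269623
t 11.45 pos [ 0.5118 -0.0064  0.2393] yaw 0.11 F [ 0.4 -1.   4.6] Ftool [ 0.3  1.1 -4.6] M [-0.136 -0.057  0.009] w 0.013168866239207188 q6 -0.009 34.04555082321167
```

```bash

python3 -m handwheel '[[[0,0,0],[0,0,-0.25],1],[[0,0,0],[0,0,0],1]]' >/dev/null; python3 st.py
```

```text
t 11.7 pos [ 0.5118 -0.0064  0.2393] yaw 0.136 F [ 1.3 -0.8  6.2] Ftool [ 1.1  0.9 -6.2] M [-0.068 -0.008 -0.   ] w 0.013267482417895968 q6 -0.009 34.04615521430969
```

```bash

python3 -m handwheel '[[[0,0,0],[0,0,-0.2],1],[[0,0,0],[0,0,0],1]]' >/dev/null; python3 st.py
python3 -m handwheel '[[[0,0,0],[0,0,0],1]]' >/dev/null; python3 st.py
```

```text
t 11.95 pos [ 0.5118 -0.0064  0.2393] yaw 0.157 F [ 0.2 -0.2  5. ] Ftool [ 0.2  0.2 -5. ] M [-0.048 -0.011  0.   ] w 0.013160925814275906 q6 -0.01 34.04590845108032
t 12.075 pos [ 0.5118 -0.0064  0.2393] yaw 0.157 F [-0.9 -0.6  4.9] Ftool [-1.   0.5 -4.9] M [-0.02   0.05   0.025] w 0.012798544570856827 q6 0.018 34.045395255088806
```

```bash

python3 -m handwheel '[[[0,0,0],[0,0,-0.2],1],[[0,0,0],[0,0,0],1]]' >/dev/null; python3 st.py
python3 -m handwheel '[[[0,0,0],[0,0,0],1]]' >/dev/null; python3 st.py
```

```text
t 12.325 pos [ 0.5118 -0.0064  0.2393] yaw 0.178 F [0.2 0.9 5.1] Ftool [ 0.4 -0.9 -5.1] M [-0.052 -0.009  0.064] w 0.013161361664484313 q6 -0.01 34.046480655670166
t 12.45 pos [ 0.5118 -0.0063  0.2393] yaw 0.178 F [ 0.2 -0.   5.3] Ftool [ 0.2  0.  -5.3] M [-0.026 -0.04  -0.05 ] w 0.013280384402908131 q6 0.018 34.04683291912079
```

```bash

python3 -m handwheel '[[[0,0,0],[0,0,-0.2],1],[[0,0,0],[0,0,0],1]]' >/dev/null; python3 st.py
python3 -m handwheel '[[[0,0,0],[0,0,-0.2],1],[[0,0,0],[0,0,0],1]]' >/dev/null; python3 st.py
```

```text
t 12.7 pos [ 0.5118 -0.0063  0.2393] yaw 0.199 F [-0.2 -0.5  4.8] Ftool [-0.3  0.5 -4.8] M [-0.03  -0.014  0.002] w 0.013535144298465387 q6 -0.01 34.04643952846527
t 12.95 pos [ 0.5118 -0.0063  0.2393] yaw 0.22 F [ 0.4 -0.5  5.7] Ftool [ 0.3  0.5 -5.7] M [ 0.023  0.006 -0.005] w 0.013588551584804298 q6 -0.011 34.047478437423706
```

```bash

python3 -m handwheel '[[[0,0,0],[0,0,-0.2],1],[[0,0,0],[0,0,0],1]]' >/dev/null; python3 st.py
python3 -m handwheel '[[[0,0,0],[0,0,0],1]]' >/dev/null; python3 st.py
```

```text
t 13.2 pos [ 0.5118 -0.0063  0.2393] yaw 0.241 F [-0.2  0.1  5.3] Ftool [-0.2 -0.1 -5.3] M [-0.023 -0.014  0.014] w 0.013100107506085899 q6 -0.034 34.050081968307495
t 13.325 pos [ 0.5118 -0.0063  0.2393] yaw 0.241 F [-0.8  0.1  3.5] Ftool [-0.7 -0.2 -3.5] M [-0.056 -0.028 -0.054] w 0.013451577770321185 q6 -0.004 34.05062198638916
```

```bash

python3 -m handwheel '[[[0,0,0],[0,0,-0.2],1],[[0,0,0],[0,0,0],1]]' >/dev/null; python3 st.py
python3 -m handwheel '[[[0,0,0],[0,0,0],1]]' >/dev/null; python3 st.py
```

```text
t 13.575 pos [ 0.5117 -0.0061  0.2393] yaw 0.262 F [0.7 1.2 4.9] Ftool [ 1.  -1.  -4.8] M [ 0.002 -0.063 -0.046] w 0.013131053339510342 q6 -0.081 34.06326234340668
t 13.7 pos [ 0.5117 -0.0061  0.2393] yaw 0.262 F [0.3 1.3 5. ] Ftool [ 0.6 -1.1 -5. ] M [ 0.01  -0.004 -0.057] w 0.013352675180128701 q6 -0.053 34.062843918800354
```

```bash

python3 -m handwheel '[[[0,0,0],[0,0,-0.2],1],[[0,0,0],[0,0,0],1]]' >/dev/null; python3 st.py
python3 -m handwheel '[[[0,0,0],[0,0,0],1]]' >/dev/null; python3 st.py
```

```text
t 13.95 pos [ 0.5116 -0.006   0.2393] yaw 0.282 F [-0.3  0.9  5.1] Ftool [-0.  -1.  -5.1] M [ 0.067 -0.01  -0.283] w 0.013304788338155316 q6 -0.265 34.09931838512421
t 14.075 pos [ 0.5116 -0.006   0.2393] yaw 0.282 F [0.4 0.9 5.5] Ftool [ 0.6 -0.8 -5.5] M [ 0.083  0.055 -0.23 ] w 0.01335780746851804 q6 -0.236 34.099218249320984
```

The stop is felt (Mz about -0.24 N m). I'll hold it there for over 2 s.

```bash

python3 -m handwheel '[[[0,0,0],[0,0,0],1],[[0,0,0],[0,0,0],1],[[0,0,0],[0,0,0],1],[[0,0,0],[0,0,0],1],[[0,0,0],[0,0,0],1],[[0,0,0],[0,0,0],1],[[0,0,0],[0,0,0],1],[[0,0,0],[0,0,0],1],[[0,0,0],[0,0,0],1],[[0,0,0],[0,0,0],1],[[0,0,0],[0,0,0],1],[[0,0,0],[0,0,0],1],[[0,0,0],[0,0,0],1],[[0,0,0],[0,0,0],1],[[0,0,0],[0,0,0],1],[[0,0,0],[0,0,0],1],[[0,0,0],[0,0,0],1]]' >/dev/null; python3 st.py
python3 -m handwheel '[[[0,0,0],[0,0,0.4],1],[[0,0,0],[0,0,0],1]]' 90 >/dev/null; python3 st.py
python3 -m handwheel '[[[0,0,1],[0,0,0],1],[[0,0,1],[0,0,0],1],[[0,0,0],[0,0,0],1]]' >/dev/null; python3 st.py
python3 -m handwheel '[[[0,0,1],[0,0,0],1],[[0,0,0],[0,0,0],1]]' >/dev/null; python3 st.py
```

```text
t 16.2 pos [ 0.5117 -0.006   0.2393] yaw 0.282 F [-0.6  0.5  4.9] Ftool [-0.5 -0.7 -4.9] M [ 0.064  0.086 -0.216] w 0.013295283718286392 q6 -0.236 34.098626375198364
t 16.45 pos [ 0.5117 -0.0061  0.2393] yaw 0.241 F [-0.3  1.6  3.4] Ftool [ 0.1 -1.6 -3.4] M [ 0.008 -0.144  0.06 ] w 0.01140373029174731 q6 0.065 90.4368531703949
t 16.825 pos [ 0.5117 -0.0063  0.2378] yaw 0.241 F [-0.8  1.2  8. ] Ftool [-0.4 -1.3 -8. ] M [ 0.15   0.193 -0.006] w 0.01210485276496039 q6 0.009 91.43574357032776
t 17.075 pos [ 0.5118 -0.0062  0.2371] yaw 0.241 F [-0.6  0.9  7.9] Ftool [-0.4 -1.  -7.9] M [0.19  0.251 0.012] w 0.012179547872762533 q6 0.011 91.61352396011353
```

```bash

python3 -m handwheel '[[[0,0,1],[0,0,0],1],[[0,0,0],[0,0,0],1]]' >/dev/null; python3 st.py
python3 -m handwheel '[[[0,0,1],[0,0,0],1],[[0,0,0],[0,0,0],1]]' >/dev/null; python3 st.py
```

```text
t 17.325 pos [ 0.5118 -0.0062  0.2364] yaw 0.241 F [-1.2  1.5 10.6] Ftool [ -0.8  -1.7 -10.6] M [0.164 0.463 0.009] w 0.011970339264621538 q6 0.014 91.81427478790283
t 17.575 pos [ 0.5118 -0.0062  0.2357] yaw 0.241 F [-1.4  0.7 12. ] Ftool [ -1.1  -1.  -12. ] M [ 0.188  0.399 -0.002] w 0.011822089479439005 q6 0.016 92.02227473258972
```

```bash

python3 -m handwheel '[[[0,0,1.3],[0,0,0],1],[[0,0,0],[0,0,0],1]]' >/dev/null; python3 st.py
python3 -m handwheel '[[[0,0,0],[0,0,-0.4],1],[[0,0,0],[0,0,0],1]]' >/dev/null; python3 st.py
python3 -m handwheel '[[[0,0,0],[0,0,-0.3],1],[[0,0,0],[0,0,0],1]]' >/dev/null; python3 st.py
```

```text
t 17.825 pos [ 0.5118 -0.0062  0.2348] yaw 0.241 F [-2.4 -0.7 14.4] Ftool [ -2.5   0.1 -14.4] M [0.126 0.566 0.029] w 0.011814765823036075 q6 0.019 92.31706380844116
t 18.075 pos [ 0.5119 -0.0062  0.2349] yaw 0.283 F [-1.6  1.3 14.1] Ftool [ -1.2  -1.7 -14.1] M [ 0.212  0.508 -0.009] w 0.011897867302239816 q6 -0.067 92.51560807228088
t 18.325 pos [ 0.512  -0.0062  0.2349] yaw 0.314 F [-2.1  1.2 14.1] Ftool [ -1.6  -1.8 -14.1] M [ 0.205  0.523 -0.076] w 0.011881066454782893 q6 -0.069 92.53308534622192
```

```bash

python3 -m handwheel '[[[0,0,0],[0,0,-0.4],1],[[0,0,0],[0,0,-0.4],1],[[0,0,0],[0,0,-0.4],1],[[0,0,0],[0,0,-0.4],1]]' >/dev/null; python3 st.py
python3 -m handwheel '[[[0,0,0],[0,0,-0.4],1],[[0,0,0],[0,0,-0.4],1],[[0,0,0],[0,0,-0.4],1]]' >/dev/null; python3 st.py
python3 -m handwheel '[[[0,0,0],[0,0,-0.4],1],[[0,0,0],[0,0,-0.4],1],[[0,0,0],[0,0,-0.4],1],[[0,0,0],[0,0,-0.4],1]]' >/dev/null; python3 st.py
```

```text
t 18.825 pos [ 0.5122 -0.006   0.2349] yaw 0.483 F [-2.2  1.3 13.1] Ftool [ -1.3  -2.2 -13.1] M [ 0.232  0.433 -0.135] w 0.011974883336427355 q6 0.207 92.54396080970764
t 19.2 pos [ 0.5123 -0.006   0.235 ] yaw 0.608 F [-1.3  1.8 14.1] Ftool [ -0.   -2.2 -14.1] M [ 0.204  0.4   -0.069] w 0.011841220794027179 q6 0.206 92.53429055213928
t 19.7 pos [ 0.5123 -0.006   0.235 ] yaw 0.776 F [-1.3  2.2 14.2] Ftool [  0.7  -2.5 -14.2] M [ 0.221  0.338 -0.099] w 0.01181843089811153 q6 0.2 92.52257823944092
```

```bash

python3 -m handwheel '[[[0,0,0],[0,0,-0.4],1],[[0,0,0],[0,0,-0.4],1],[[0,0,0],[0,0,-0.4],1],[[0,0,0],[0,0,0],1]]' >/dev/null; python3 st.py
python3 -m handwheel '[[[0,0,0],[0,0,-0.25],1],[[0,0,0],[0,0,0],1]]' >/dev/null; python3 st.py
```

```text
t 20.2 pos [ 0.5123 -0.0059  0.235 ] yaw 0.901 F [-1.   2.4 14.2] Ftool [  1.3  -2.2 -14.2] M [0.241 0.384 0.016] w 0.011717803993831082 q6 -0.056 92.49518752098083
t 20.45 pos [ 0.5123 -0.0058  0.235 ] yaw 0.927 F [-1.8  2.  13.8] Ftool [  0.5  -2.6 -13.8] M [0.296 0.394 0.001] w 0.012027166033179137 q6 -0.059 92.49273419380188
```

```bash

python3 -m handwheel '[[[0,0,0],[0,0,-0.25],1],[[0,0,0],[0,0,0],1]]' >/dev/null; python3 st.py
```

```text
t 20.7 pos [ 0.5123 -0.0058  0.235 ] yaw 0.953 F [-1.   2.2 13.9] Ftool [  1.3  -2.1 -13.9] M [ 0.226  0.39  -0.072] w 0.011945036257411843 q6 -0.069 92.48708009719849
```

```bash

python3 -m handwheel '[[[0,0,-2],[0,0,0],1],[[0,0,-2],[0,0,0],1],[[0,0,-1.3],[0,0,0],1],[[0,0,0],[0,0,0],1]]' >/dev/null; python3 st.py
python3 -m handwheel '[[[0,0,-1],[0,0,0],1],[[0,0,0],[0,0,0],1]]' >/dev/null; python3 st.py
python3 -m handwheel '[[[0,0,-1],[0,0,0],1],[[0,0,0],[0,0,0],1]]' >/dev/null; python3 st.py
```

```text
t 21.2 pos [ 0.5122 -0.0059  0.2388] yaw 0.953 F [1.2 1.7 5.9] Ftool [ 2.  -0.  -5.9] M [ 0.238 -0.047 -0.07 ] w 0.012071491039945748 q6 -0.012 91.29608988761902
t 21.45 pos [ 0.5122 -0.006   0.2394] yaw 0.952 F [1.7 2.  5. ] Ftool [ 2.7  0.2 -5. ] M [ 0.375 -0.159  0.004] w 0.012222023134220803 q6 -0.007 91.07146739959717
t 21.7 pos [ 0.512  -0.0061  0.2401] yaw 0.952 F [3.  3.6 3. ] Ftool [ 4.7  0.4 -2.9] M [ 0.685 -0.433 -0.072] w 0.011930537167786175 q6 -0.009 90.79578638076782
```

```bash

python3 -m handwheel '[[[0,0,-1],[0,0,0],1],[[0,0,0],[0,0,0],1]]' >/dev/null; python3 st.py
python3 -m handwheel '[[[0,0,-1],[0,0,0],1],[[0,0,0],[0,0,0],1]]' >/dev/null; python3 st.py
```

```text
t 21.95 pos [ 0.5116 -0.0061  0.2409] yaw 0.952 F [2.9 4.1 0.4] Ftool [ 5.  -0.  -0.4] M [ 0.772 -0.48  -0.079] w 0.011883944982311812 q6 -0.013 90.50886869430542
t 22.2 pos [ 0.5113 -0.0061  0.2416] yaw 0.952 F [ 2.4  5.8 -0. ] Ftool [ 6.1 -1.4  0. ] M [ 0.863 -0.382 -0.019] w 0.012072248373499022 q6 -0.011 90.40283560752869
```

```bash

python3 -m handwheel '[[[1,0,0],[0,0,0],1],[[0,0,0],[0,0,0],1]]' >/dev/null; python3 st.py
python3 -m handwheel '[[[0,0,-1],[0,0,0],1],[[0,0,0],[0,0,0],1]]' >/dev/null; python3 st.py
```

```text
t 22.45 pos [ 0.5113 -0.006   0.2417] yaw 0.952 F [-0.2  2.7 -1.8] Ftool [ 2.1 -1.7  1.8] M [ 0.5   -0.027 -0.028] w 0.011649015059421203 q6 -0.005 90.41088581085205
t 22.7 pos [ 0.5115 -0.006   0.2429] yaw 0.952 F [-0.3  2.1 -2.3] Ftool [ 1.6 -1.4  2.3] M [ 0.455  0.098 -0.01 ] w 0.011929640247655329 q6 0.013 90.32609939575195
```

```bash

python3 -m handwheel '[[[0.5,0,-1.5],[0,0,0],1],[[0,0,-1.5],[0,0,0],1],[[0,0,0],[0,0,0],1]]' >/dev/null; python3 st.py
python3 -m handwheel '[[[0,0,-2],[0,0,0],1],[[0,0,-2],[0,0,0],1],[[0,0,-2],[0,0,0],1]]' >/dev/null; python3 st.py
python3 -m handwheel '[[[0,0,-3],[0,0,0],1],[[0,0,-4],[0,0,0],1],[[0,0,-5],[0,0,0],1],[[0,0,0],[0,0,0],1]]' >/dev/null; python3 st.py
```

```text
t 23.075 pos [ 0.513  -0.0061  0.2467] yaw 0.952 F [ 0.5  0.  -1.7] Ftool [0.3 0.4 1.7] M [0.022 0.015 0.004] w 0.011770129285500957 q6 0.0 90.36494135856628
t 23.45 pos [ 0.5127 -0.0055  0.2525] yaw 0.952 F [ 0.6  1.  -1.3] Ftool [ 1.2 -0.1  1.3] M [-0.015  0.034 -0.002] w 0.012127281408514948 q6 0.0 90.36469101905823
t 23.95 pos [ 0.513  -0.0055  0.2649] yaw 0.952 F [-0.8 -0.1 -1.9] Ftool [-0.5 -0.7  1.9] M [-0.017  0.006  0.031] w 0.011919606922186504 q6 0.0 90.3645122051239
```

```bash

python3 -m handwheel '[[[0,0,-15],[0,0,0],1],[[0,0,-25],[0,0,0],1],[[0,0,-20],[0,0,0],1],[[10,-12,0],[0,0,0],1],[[19,-24,0],[0,0,0],1],[[19,-24,0],[0,0,0],1],[[19,-24,0],[0,0,0],1],[[19,-24,0],[0,0,0],1],[[19,-24,0],[0,0,0],1],[[19,-24,0],[0,0,0],1],[[19,-24,0],[0,0,0],1],[[19,-24,0],[0,0,0],1],[[19,-24,0],[0,0,0],1],[[19,-24,0],[0,0,0],1],[[19,-24,0],[0,0,0],1],[[3,-4,0],[0,0,0],1],[[0,0,0],[0,0,0],1],[[0,0,0],[0,0,0],1]]' >/dev/null; python3 st.py
python3 - <<'E'
from h import *
s=readout.get_state(); im=vision.get_image('wrist'); cv2.imwrite('pics/w3.png',im)
E
```

```text
t 26.2 pos [0.4132 0.337  0.3242] yaw 0.951 F [ 0.1  0.4 -2. ] Ftool [ 0.4 -0.2  2. ] M [0.006 0.018 0.046] w 0.011759323727973524 q6 -0.0 90.35927653312683
```

View pics/w3.png

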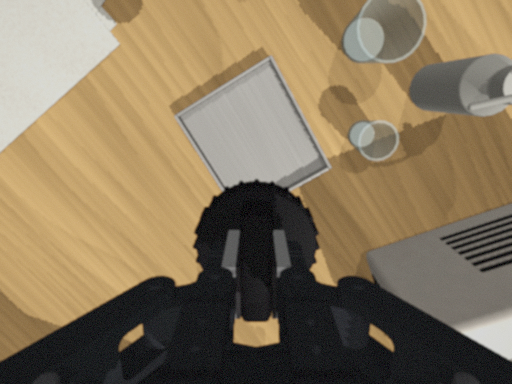

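The cap is held upright by its bar. The tray's rim corners are at (177,117), (269,60) and (329,167), so I'll check the tray centre from those.

```bash
python3 - <<'E'
from h import *
s=readout.get_state(); k=cam('wrist',s)
p=cast(k,[(177,117),(269,60),(329,167)],.022); print(p.round(3),(p[0]+p[2])/2)
E
python3 -m handwheel '[[[0,0,10],[0,0,0],1],[[0,0,25],[0,0,0],1],[[0,0,30],[0,0,0],1],[[0,0,30],[0,0,0],1],[[0,0,30],[0,0,0],1],[[0,0,30],[0,0,0],1],[[0,0,30],[0,0,0],1],[[0,0,30],[0,0,0],1],[[0,0,20],[0,0,0],1],[[0,0,15],[0,0,0],1],[[0,0,10],[0,0,0],1],[[0,0,5],[0,0,0],1],[[0,0,0],[0,0,0],1]]' >/dev/null; python3 st.py
```

```text
[[0.352 0.43  0.022]
 [0.492 0.417 0.022]
 [0.481 0.255 0.022]] [0.41662666 0.34247829 0.022     ]
t 27.875 pos [0.4134 0.3379 0.0594] yaw 0.952 F [-0.1 -0.4 -1.7] Ftool [-0.4  0.1  1.7] M [-0.04   0.018 -0.058] w 0.011653479312894552 q6 -0.0 90.34188508987427
```

Within 5 mm of the tray centre, with touchdown expected near z = 0.024.

```bash

python3 -m handwheel '[[[0,0,8],[0,0,0],1],[[0,0,8],[0,0,0],1],[[0,0,7],[0,0,0],1],[[0,0,4],[0,0,0],1],[[0,0,3],[0,0,0],1],[[0,0,0],[0,0,0],1]]' >/dev/null; python3 st.py
python3 -m handwheel '[[[0,0,2],[0,0,0],1],[[0,0,1],[0,0,0],1],[[0,0,0],[0,0,0],1]]' 40 >/dev/null; python3 st.py
python3 -m handwheel '[[[0,0,1],[0,0,0],1],[[0,0,0],[0,0,0],1]]' >/dev/null; python3 st.py
```

```text
t 28.625 pos [0.4132 0.3378 0.0291] yaw 0.952 F [ 1.   0.1 -1.8] Ftool [0.7 0.7 1.8] M [-0.03  -0.056 -0.037] w 0.011991785331653898 q6 0.0 90.34121632575989
t 29.0 pos [0.4133 0.3378 0.0263] yaw 0.952 F [ 0.5  0.8 -2.2] Ftool [ 1.  -0.1  2.2] M [ 0.004  0.009 -0.021] w 0.0118494760364516 q6 -0.0 90.34140586853027
t 29.25 pos [0.4132 0.3378 0.0253] yaw 0.952 F [ 0.3 -1.  -1.1] Ftool [-0.6  0.9  1.1] M [-0.022 -0.007 -0.002] w 0.011781969548800692 q6 0.0 90.34194588661194
```

```bash

python3 -m handwheel '[[[0,0,0.8],[0,0,0],1],[[0,0,0],[0,0,0],1]]' >/dev/null; python3 st.py
python3 -m handwheel '[[[0,0,0.8],[0,0,0],1],[[0,0,0],[0,0,0],1]]' >/dev/null; python3 st.py
```

```text
t 29.5 pos [0.4132 0.3378 0.0245] yaw 0.952 F [-0.1 -0.4 -2.1] Ftool [-0.4  0.1  2.1] M [-0.041 -0.031 -0.007] w 0.011560733300391472 q6 0.0 90.3415310382843
t 29.75 pos [0.4134 0.3379 0.0239] yaw 0.952 F [ 0.3  0.5 -0.1] Ftool [ 0.6 -0.1  0.1] M [-0.028  0.087 -0.004] w 0.011636003797337861 q6 -0.005 90.67190051078796
```

```bash

python3 -m handwheel '[[[0,0,0.6],[0,0,0],1],[[0,0,0],[0,0,0],1]]' >/dev/null; python3 st.py
```

```text
t 30.0 pos [0.4134 0.3379 0.0238] yaw 0.952 F [-1.8 -0.4  5.5] Ftool [-1.4 -1.3 -5.5] M [-0.147  0.278  0.06 ] w 0.011553760315356666 q6 -0.012 91.30675077438354
```

Touched down gently, so I'll release and rise.

```bash

python3 -m handwheel '[[[0,0,0],[0,0,0],0.6],[[0,0,0],[0,0,0],0.4],[[0,0,0],[0,0,0],0.2],[[0,0,0],[0,0,0],0.2],[[0,0,-4],[0,0,0],0.1],[[0,0,-10],[0,0,0],0.1],[[0,0,-20],[0,0,0],0.1],[[0,0,-30],[0,0,0],0.1],[[0,0,-40],[0,0,0],0.1],[[0,0,-40],[0,0,0],0.1],[[0,0,-40],[0,0,0],0.1],[[0,0,0],[0,0,0],0.1],[[0,0,0],[0,0,0],0.1]]' >/dev/null; python3 st.py
python3 - <<'E'
from h import *
cv2.imwrite('pics/w4.png',vision.get_image('wrist'))
E
```

```text
t 31.625 pos [0.4128 0.3375 0.2071] yaw 0.952 F [ 0.3 -0.9 -0.1] Ftool [-0.6  0.7  0.1] M [ 0.023 -0.002 -0.014] w 0.038381625433419164 q6 -0.0 0.0
```

View pics/w4.png

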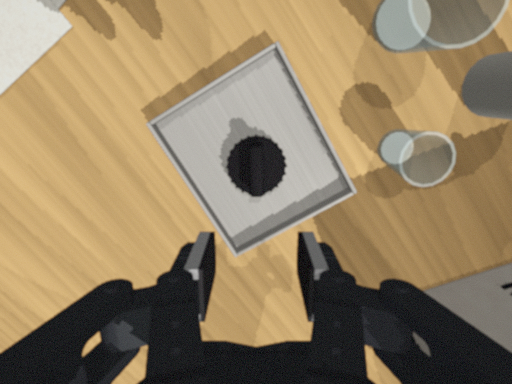

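The cap sits upright near the centre of the tray at (257,166), the gripper is clear of it, and the beakers are still standing.

```bash
python3 -c "
from rig import manip; print(manip.sign_off())"
```

```text
the job is handed in; nothing more can be done
None
```

I held the cap about two seconds against its first stop, pressed and turned it past, lifted it off and set it gently upright near the tray's centre; I handed the job in at about 32 s, and no verdict came back.

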